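# Lock a bin of clips into its carrier tray

### The job

Secure the blue bin for transport: push it fully home against the green carrier's end stop, then squeeze the red tab on the side fence's grip, slide the fence one notch towards the bin and let the tab spring back. Then swing the steel bar down across the mouth and press its hook onto the eye bolt until the brass gate, pushed open by the ring and not by your fingers, snaps shut; leave the orange bin, bottle and white strip alone.

Things in the scene. Friction and masses are not known exactly. Their poses are not given: they have to be found in the camera images.
- carrier: Green steel bin carrier fixed to the bench, base plate 193 x 175 x 4 mm. Origin on the bench in mid-bay; x runs across from the low guide and eye bolt to the fence and the bar's pivot, -y out of the open mouth, z up. Base top at z 4 mm. Low guide's inner face at x -56, 25 mm high, y 72 to -56, then flaring. Notched rail of the fence at y 78 to 110, up to z 22
- stop (a point): Middle of the end stop's inner face at carrier y +72 mm, 20 mm above the bench; the stop is 35 mm high, carrier x -58 to 45. Fully home the bin touches it, its origin 70 mm towards -y from it
- clip_bin: Blue open parts bin, loose, 0.2 to 0.4 kg, 106 x 149 x 55 mm over the rim; its walls x -51 to 49, y -70 to 70 mm from the origin. Origin: centre of underside; axes nearly parallel to the carrier's; low 30 mm front wall at -x, 55 mm high side walls at -y and +y. Stands on the base plate part way in, sticking out of the mouth; home, its origin is at carrier y +2 mm
- fence (a joint): Slide of the aluminium side fence, m: 0 in its first notch, grows towards the bin (carrier -x). Notches every 0.020, each with about 1.5 mm of play either way; the next is 0.020, where the bin has 3.5 mm of side play. Inner face at carrier x 67.5 mm at 0; y -65 to 71, 46 mm high. Slides against about 1.5 N once unlatched and pushes the bin along if it is in the way
- grip (a point): Point to pinch on the fence's upright black grip, 86 mm above the bench, middle of grip and tab together: 21 mm thick along carrier y (red tab on +y, plain face on -y), 26 mm along x, top at z 98, tab z 60 to 96 mm. Pinch along carrier y with fingertips above z 62: the bin's rim (z 59) is under the -y finger. Moves with the fence
- tab (a joint): Travel of the red release tab, m: 0 is out, pawl in a notch; grows as pressed towards carrier -y, to 0.0065, against a spring of 3.6 N at first, 9.5 N at the end. From 0.0045 the fence is free to slide; let go between notches it stays at about 0.004 and springs out to 0 when a notch is reached
- bar (a joint): Hinge of the steel retaining bar, rad: 0 level across the mouth (reaching to carrier -x), 1.57 upright; it starts leaning back beyond that. Pivot at carrier x 86, y -83, z 42 mm, axis along carrier y. Bar a flat 6 mm thick (along carrier y), 22 mm high. Stiff: it stays where it is left (about 0.3 N m)
- pad (a point): Middle of the top face of the red press pad on the bar's hook end: 165 mm from the pivot along the bar, 26 mm to its upper side. Pad 46 mm along the bar, 20 mm wide, 6 mm thick, standing 9 mm above the bar's back; its end is 188 mm from the pivot. Bar upright: the face looks to carrier +x; bar level: it looks up, at z 68 mm
- eye (a point): Crown of the eye bolt's ring (centre of its 6 mm wire), at carrier x -82, y -83, z 42 mm. The ring's 24 mm hole looks along carrier x. With the bar level this crown is inside its hook, 168 mm from the pivot
- gate (a joint): Brass sprung gate across the mouth on the underside of the bar's hook, rad: 0 shut, grows as it is pushed inwards; it cannot open outwards. As the hook is pressed down the ring opens it to about 1.0 between bar 0.15 and 0.02 rad, taking about 5 N; then it snaps shut below the crown and the hook is captive
- orange_bin: Orange parts bin, 116 x 159 x 60 mm, loose bystander; origin: centre of its underside
- dropper: Small brown dropper bottle, 33 mm across, 102 mm high, loose bystander, standing; origin: centre of its underside, z up
- visor_strip: White plastic visor strip, 22 x 152 x 13 mm, lying, loose bystander; origin: centre of its underside

How it is judged (in metres and radians):
On the way, in this order (a step that is already met when the one before it is completed fails the run):
1. the blue bin is pushed home, within 5 mm of the end stop, while the bar is still up (y of clip_bin in the frame of carrier above -0.003 m and value of joint bar above 0.5 rad), for 0.2 s.
2. the fence is latched in the next notch, its tab sprung out (value of joint fence between 0.0165 and 0.0235 m and value of joint tab below 0.002 m), for 0.2 s.
3. the eye bolt pushes the gate open as the hook is pressed down over it (value of joint gate above 0.4 rad and value of joint bar below 0.13 rad).
At the end, for the whole second after the job is handed in: Bar down (below 0.11 rad) with its gate shut behind the ring (below 0.1 rad); fence in the second notch (0.020 within 3.5 mm), tab sprung out (below 2 mm); blue bin level and at rest within 5 mm of the end stop (carrier y above -3 mm) (all of step 2 and value of joint bar below 0.11 rad and value of joint gate below 0.1 rad and y of clip_bin in the frame of carrier above -0.003 m and angle between clip_bin's own z axis and vertical below 0.05 rad and linear speed of clip_bin below 0.02 m/s and velocity of joint bar below 0.05 rad/s); the robot touches nothing.
It fails at once if the gate is worked by the fingers (more than 1 N) (contact force between the fingers and gate above 1 N).
It fails at once if the blue bin is tipped by more than 0.3 rad (angle between clip_bin's own z axis and vertical above 0.3 rad).
It fails at once if the orange bin or the bottle is moved more than 20 mm, or the bottle tipped (distance of any of orange_bin, dropper from where it was at the start of the episode above 0.02 m or angle between dropper's own z axis and vertical above 0.4 rad).
It fails at once if the white strip is moved more than 20 mm (distance of visor_strip from where it was at the start of the episode above 0.02 m).
It also fails if it takes over 72 s, if anything falls off the work surface, if the arm or the gripper's body presses on something with over 40 N, if the wrist force passes 120 N, or if a joint passes its speed limit or range.

### The arm

A 7-joint arm with a two-finger parallel gripper is mounted at the origin on the work surface; the furniture and walls round the work are solid. World frame = base frame: x ahead of the robot, y to its left, z up, the work surface at z = 0. Lengths are in mm, angles in rad, forces in N, time in s.
With the tool pointing down it reaches from about 350 to 775 mm from the base axis. Payload 3.1 kg.
Tool frame: the origin (TCP) lies at the centre of the arm's flange, where the gripper is bolted on; the fingertips stand robot.nose_length ahead of it and the grasp point (between the pads) lies 155 mm ahead of it (robot.nose_length is the distance from the TCP to the fingertips, in mm); z points along the fingers, y is the line along which they close (so a half turn about z gives the same grasp; the last joint's range is limited). The gripper opens to 85 mm and grips with 20 to 120 N. Pads are 22 mm wide; open, the fingers measure 114 mm over their backs; the gripper's body (76 mm by 85 mm) begins 54 mm behind the grasp point. The pads swing forward as they close: fully open they stand 13 mm farther back than shut.
Start: joints at [-1.266, 0.311, 0.014, 1.512, -0.004, 1.319, -0.027], TCP at [186.909, 517.279, 404.704] pointing down, gripper open.
Joint ranges: [-2.7, 2.7], [-0.3, 1.91], [-1.27, 1.3], [0.12, 2.57], [-1.44, 4.58], [0.2, 2.03], [-3.05, 3.05]. Speed limits (rad/s): [2.79, 2.79, 3.14, 3.14, 3.14, 3.14, 3.14].

### API

Orientations are given as a rotation vector (axis times angle).
In Python, from rig import robot, optics, hand_in gives the robot as it stands. The module is installed in compiled form; this text tells all that it offers.
- The arm moves only by the tool servo_tool, never from a script. Its argument "steps" is a list that holds one entry, the list of rows, each a list of 5 numbers: the shift along the tool's x, y, z scaled (see below), then the turn about the tool's z scaled (see below), then the closure, from 0 (fully open) to 1 (shut). A call has 1 to 20 rows; each row is the pose to reach, as a shift and turn from the pose commanded when the call began, along the tool's axes at that moment; what a row does not reach only later rows make up. The controller multiplies each number of a shift by 500 mm and each number of a turn by pi/2 rad. A row lasts 1/12 s, in which the tool goes at most 41.7 mm and 7.16 degrees, less where a joint would pass 70% of its speed; a pose out of reach is approached as far as the arm can. A call with a number of a shift or a turn outside -1 to 1 is refused whole. A call with a gripper value outside its range is refused whole. The fingers move at their own pace and stop on an object; "squeeze" is the grip in N (left out, the last holds). Time passes only in rows, so rows that repeat a pose let the fingers close. It gives the time, the measured TCP pose, the force, the opening and the grip force at its end, in the units of the state.
- robot.get_state(): the state, without advancing time (a new reading comes with each control period).
- optics.read_camera(name): name is "side" or "top"; returns the picture (400x640x3 uint8, red, green, blue); there is no depth.
- optics.camera_info(name): a dict with "intrinsics" (3x3 intrinsics, pixels), "distortion" ([k1, k2, p1, p2, k3] as OpenCV has them; the pictures are not rectified), "pose" (4x4, takes a point from camera to world coordinates). Camera axes: x right, y up, looking along -z (the intrinsics and any distortion apply to the point x, -y, -z); pixel columns grow to the right and rows downward; lengths in mm; the calibration is good to about 2 mm. A picture is of the moment at which its call begins. camera_info takes no time and is no camera call.
- hand_in(): hands the job in; it is judged then, once.
Trained networks look in the newest picture that a camera, given by its name, has taken for a name from the list of things; names that differ only in an ending like _2 or _b are one class to them, and where a whole thing is asked for, a point or a joint stands for the part that bears it (a point fixed in the world has none). Each returns a list of dicts, best first, with "confidence" (0 to 1); they miss things now and then, are a little off and sometimes report something else, mostly with a low value. They report only what shows in the picture. A call takes as long as a camera call.
- optics.look_for(camera, name): "point" ([x, y, z] in mm, in world coordinates, good to about 4 mm: the middle of the surface that is visible of it).
- optics.spot_point(camera, name): "point" ([x, y, z] in mm, in world coordinates, good to about 4 mm: a listed point, or the origin of a listed thing).
The state is a dict: "clock": time; "joint_positions": joint angles; "qvel": joint speeds; "joint_efforts": joint torques, N m; "tcp_pos": TCP position; "tcp_rot": TCP orientation; "force": force on the tool from outside, world axes, zero at the start; "torque": the same for the moment, N m; "grip_width": finger opening in mm; "grip_force": force on a finger pad.
Only numpy, scipy, OpenCV 4.12 (cv2) and the standard library are available. Lean on these libraries where they do the work, as an engineer would, in place of code of your own. Each camera call takes 0.05 s, during which the arm holds its last target. There are 200 camera calls.

## Working session

There is one attempt and no reset: what is moved stays moved. The work goes in short steps, Python scripts to look and compute and a tool call to move; the robot and the scene stay as the last step left them, time stands still between calls to the robot, and variables do not carry over. Pictures are saved under pics/ and viewed, at most 10 in all, crops included, and the job is handed in when it is done.

Besides the shell and the picture viewer there is one more tool, called after ">>>" in YAML: its name, and indented under it one key for each argument. servo_tool: Moves the arm, as the interface text tells. Shifts and turns lie within -1 to 1; 1 stands for 500 mm of shift or pi/2 rad of turn. Its arguments: {"type":"object","properties":{"steps":{"type":"array"},"squeeze":{"type":"number"}},"required":["steps"]}

```bash
mkdir -p pics; cat > m.py <<'E'
import numpy as np, cv2
from rig import robot, optics
np.set_printoptions(precision=1,suppress=True)
E
python3 - <<'E'
from m import *
s=robot.get_state(); print(s['clock'],s['tcp_pos'],s['tcp_rot'],s['grip_width'],robot.nose_length,s['force'])
for c in ("side","top"):
    im=optics.read_camera(c); cv2.imwrite(f'pics/{c}0.png',im[...,::-1])
    i=optics.camera_info(c); print(c,np.array(i['pose']),np.array(i['intrinsics']).tolist())
    for n in ("carrier","stop","clip_bin","grip","pad","eye","orange_bin","dropper","visor_strip"):
        print(c,n,[(np.array(d['point']),round(d['confidence'],2)) for d in optics.spot_point(c,n)[:2]])
E
```

```text
0.0 [186.8 517.  403.6] [-0.5 -3.1  0. ] 85.15405461625348 173.4 [-0.3 -0.5  0.3]
side [[   0.9    0.2   -0.2  139.1]
 [  -0.3    0.6   -0.7 -913.6]
 [   0.     0.7    0.7  949.4]
 [   0.     0.     0.     1. ]] [[495.2620380494615, 0.0, 317.6647198651632], [0.0, 495.2620380494615, 205.18730568414168], [0.0, 0.0, 1.0]]
side carrier [(array([ 392.1, -283.4,   -3.5]), 0.95)]
side stop [(array([ 350.9, -220.4,   17.8]), 0.82)]
side clip_bin [(array([ 421. , -328.7,    7.2]), 0.87), (array([ 547.9, -299.9,  201.2]), 0.66)]
side grip [(array([ 408.8, -164.2,   84.4]), 0.6)]
side pad [(array([ 547.9, -296.6,  202.5]), 0.87)]
side eye [(array([ 348. , -385.5,   44.5]), 0.55), (array([ 393.5, -280.3,   -4.7]), 0.41)]
side orange_bin [(array([420.3, 285.1,   2.1]), 0.72), (array([ 546.7, -296.7,  200.1]), 0.63)]
side dropper [(array([392.6,  42.7,   3.2]), 0.84), (array([ 547.1, -299. ,  199.8]), 0.62)]
side visor_strip [(array([423.6, 126.9,   0.8]), 0.42)]
top [[   0.     1.    -0.2  190.1]
 [  -1.     0.    -0.   -47.6]
 [  -0.     0.2    1.  1571.1]
 [   0.     0.     0.     1. ]] [[516.8064820648243, 0.0, 315.79452836697607], [0.0, 516.8064820648243, 201.03573907852976], [0.0, 0.0, 1.0]]
top carrier []
top stop [(array([ 351.6, -219.4,   20.1]), 0.79)]
top clip_bin [(array([ 424.8, -330.1,    5.8]), 0.69)]
top grip [(array([ 418.1, -168.7,   81.6]), 0.74)]
top pad [(array([ 548.4, -300.4,  201.1]), 0.64), (array([396.2,  44.8,  -4.4]), 0.54)]
top eye [(array([ 349., -389.,   44.]), 0.54), (array([421.2, 285.7,   1.3]), 0.21)]
top orange_bin [(array([423.3, 285.3,  -0.1]), 0.57)]
top dropper []
top visor_strip [(array([421.7, 126.6,   1.4]), 0.66)]
```

View pics/side0.png

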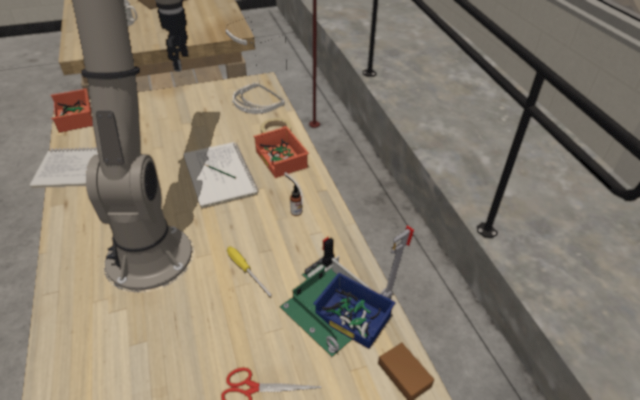

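```bash
python3 - <<'E'
from m import *
im=cv2.imread('pics/top0.png'); cv2.imwrite('pics/top0c.png',cv2.resize(im[130:330,300:540],None,fx=3,fy=3,interpolation=cv2.INTER_CUBIC)[:600,:720])
E
```

```text
(no output)
```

View pics/top0c.png

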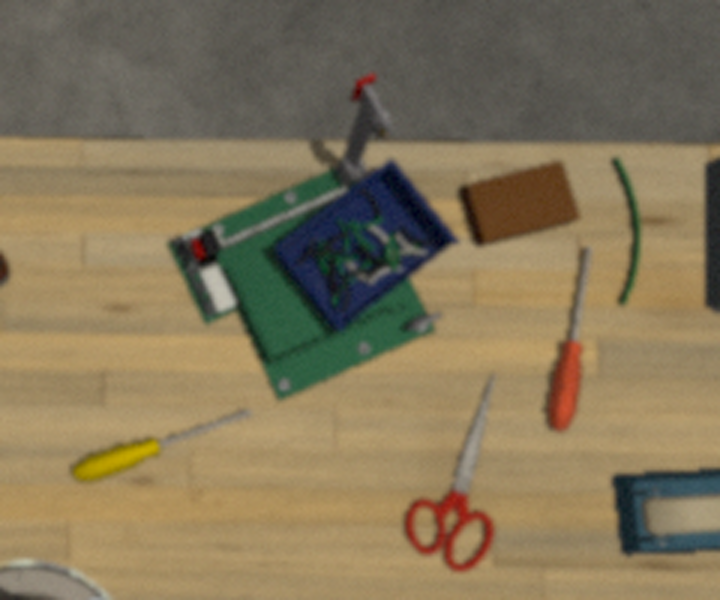

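```bash
cat >> m.py <<'E'
from scipy.spatial.transform import Rotation as R
def back(cam,uv,z):
    i=optics.camera_info(cam); T=np.array(i['pose'])
    p=cv2.undistortPoints(np.array([[uv]],float),np.array(i['intrinsics']),np.array(i['distortion']))[0,0]
    d=T[:3,:3]@np.array([p[0],-p[1],-1]); o=T[:3,3]; return o+d*(z-o[2])/d[2]
def axes():
    s=robot.get_state(); return np.array(s['tcp_pos']),R.from_rotvec(s['tcp_rot']).as_matrix()
E
python3 - <<'E'
from m import *
p,M=axes(); print(p); print(np.round(M,3))
c=lambda u,v,z:back('top',(u/3+300-1/3,v/3+130-1/3),z)
for n,a in dict(cornBL=(280,397,4),cornBR=(435,328,4),cornTL=(170,240,4),fenceL=(215,245,46),fenceR=(345,190,46),
  b1=(275,245,59),b2=(390,165,59),b3=(455,240,59),b4=(335,330,59),padtop=(365,80,205),pivot=(350,175,45)).items(): print(n,c(*a))
for k in range(2):
  for cam in('top','side'):
    optics.read_camera(cam)
    for n in('stop','grip','eye','clip_bin','carrier'): print(cam,n,[np.array(d['point']) for d in optics.spot_point(cam,n)[:1]])
E
```

```text
[186.9 517.3 404.7]
[[-0.9  0.3  0. ]
 [ 0.3  0.9  0. ]
 [-0.   0.  -1. ]]
cornBL [ 272.3 -247.9    4. ]
cornBR [ 343.5 -404.3    4. ]
cornTL [ 430.1 -137.8    4. ]
fenceL [ 419.2 -179.9   46. ]
fenceR [ 476.  -309.4   46. ]
b1 [ 417.9 -237.6   59. ]
b2 [ 499.2 -351.9   59. ]
b3 [ 424.8 -413.6   59. ]
b4 [ 334.9 -295.    59. ]
padtop [ 547.5 -301.8  205. ]
pivot [ 491.5 -314.8   45. ]
top stop [array([ 353.9, -217.7,   18.9])]
top grip [array([422.4, 127.6,  -0.3])]
top eye [array([ 349.1, -390.6,   43.4])]
top clip_bin [array([ 422.8, -330.7,    8.1])]
top carrier [array([ 387.8, -280.3,   -1. ])]
side stop []
side grip [array([ 417.5, -165.5,   85. ])]
side eye [array([ 348. , -382.9,   41.7])]
side clip_bin [array([ 423.2, -326.8,    2.6])]
side carrier [array([ 393.9, -280.4,   -0.7])]
top stop [array([ 350.3, -222.1,   22. ])]
top grip [array([ 419.7, -168.2,   84.7])]
top eye [array([ 350.4, -389.2,   43.2])]
top clip_bin [array([ 420.3, -331.9,    1.5])]
top carrier [array([ 386. , -280.3,   -3.3])]
side stop [array([ 351.4, -218. ,   14. ])]
side grip [array([ 411.3, -163.6,   82.8])]
side eye [array([ 347.5, -385.7,   41.6])]
side clip_bin [array([ 421.3, -328.5,    5.2])]
side carrier [array([ 391.1, -280.5,   -3.5])]
```

```bash
python3 - <<'E'
from m import *
im=cv2.imread('pics/side0.png'); cv2.imwrite('pics/side0c.png',cv2.resize(im[215:400,250:450],None,fx=3,fy=3,interpolation=cv2.INTER_CUBIC))
E
```

```text
(no output)
```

View pics/side0c.png

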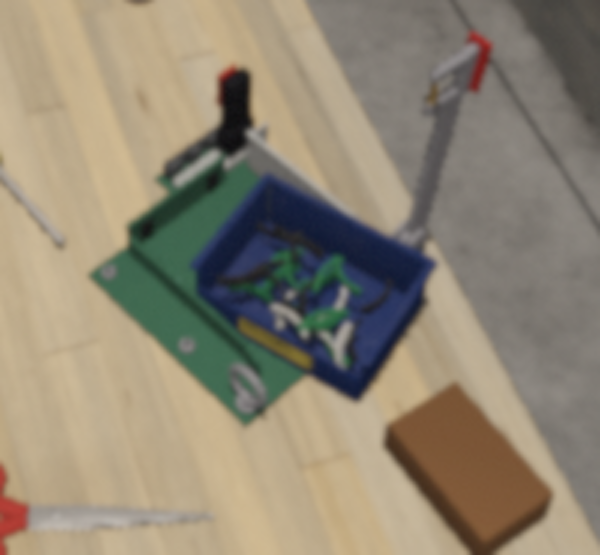

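```bash
python3 - <<'E'
from m import *
from scipy.optimize import minimize_scalar
t=lambda u,v,z:back('top',(u/3+300-1/3,v/3+130-1/3),z)
s=lambda u,v,z:back('side',(u/3+250-1/3,v/3+215-1/3),z)
th=np.radians(24.5);C=np.array([389,-280.5]);Rm=np.array([[np.cos(th),-np.sin(th)],[np.sin(th),np.cos(th)]])
for n,a,b in [('brickA',(462,188),(455,385)),('brickB',(480,243),(388,432)),('b1',(275,245),(267,180)),('b2',(390,165),(435,263)),('b3',(455,240),(355,395)),('b4',(335,330),(197,268))]:
    z=minimize_scalar(lambda z:np.sum((t(*a,z)-s(*b,z))**2),bounds=(-30,250),method='bounded').x
    p=(t(*a,z)+s(*b,z))/2; print(n,p,'err',t(*a,z)-s(*b,z),'carrier',Rm.T@(p[:2]-C))
_,M=axes(); print(np.degrees(np.arctan2(M[1,1],M[0,1])), np.round(M,4))
E
```

```text
brickA [ 487.  -432.1   21.4] err [-6.1  1.5  0. ] carrier [  26.3 -178.6]
brickB [ 430.3 -449.    17.1] err [-3.4  0.7  0. ] carrier [ -32.3 -170.5]
b1 [ 419.5 -239.1   47.4] err [ 0.3 -0.1 -0. ] carrier [44.9 25.1]
b2 [ 503.6 -353.7   54.6] err [-6.8  1.7  0. ] carrier [  73.9 -114.1]
b3 [ 424.7 -421.    24.4] err [11.  -2.1 -0. ] carrier [ -25.8 -142.6]
b4 [ 339.6 -297.8   44.9] err [-6.7  1.  -0. ] carrier [-52.1   4.7]
70.13398311899827 [[-0.9  0.3  0. ]
 [ 0.3  0.9  0. ]
 [ 0.   0.  -1. ]]
```

```bash
cat >> m.py <<'E'
th=np.radians(24.5);C=np.array([389,-280.5]);Rm=np.array([[np.cos(th),-np.sin(th)],[np.sin(th),np.cos(th)]])
def w(x,y,z): return np.r_[C+Rm@[x,y],z]      # carrier -> world
def go(*ts):
    p,M=axes(); s=robot.get_state(); y=np.degrees(np.arctan2(M[1,1],M[0,1]))
    print('t',round(s['clock'],2),'tcp',p,'carrier',Rm.T@(p[:2]-C),'yaw',y,'F',np.array(s['force']),'w',s['grip_width'],s['grip_force'])
    for t in ts: print(np.round(M.T@(np.array(t)-p)/500,4).tolist())
E
python3 -c "
from m import *
go((480,150,404),w(10,-163,404))"
```

```text
t 2.2 tcp [186.9 517.3 404.7] carrier [146.9 809.8] yaw 70.13398311899827 F [-0.2 -1.1  0.1] w 85.4621431805142 0.0
[-0.8009, -0.4917, 0.0014]
[-1.1646, -1.5823, 0.0013]
```

>>> servo_tool:
  steps:
    - [[-0.8,-0.49,0,0,0.4],[-0.8,-0.49,0,0,0.4],[-0.8,-0.49,0,0,0.4],[-0.8,-0.49,0,0,0.4],[-0.8,-0.49,0,0,0.4],[-0.8,-0.49,0,0,0.4],[-0.8,-0.49,0,0,0.4],[-0.8,-0.49,0,0,0.4],[-0.8,-0.49,0,0,0.4],[-0.8,-0.49,0,0,0.4],[-0.8,-0.49,0,0,0.4],[-0.8,-0.49,0,0,0.4],[-0.8,-0.49,0,0,0.4]]

```text
clock: 3.28
tcp_pos: [482.1, 146.1, 404.9]
tcp_rot: [0.557, 3.089, -0.003]
force: [0.3, 0.8, -0.8]
grip_width: 51.4
grip_force: 0.0
```

```bash
python3 -c "
from m import *
go(w(10,-163,404))"
```

```text
t 3.28 tcp [482.1 146.1 404.9] carrier [261.6 349.6] yaw 69.5754434462749 F [ 0.3  0.8 -0.8] w 51.431312211155955 0.0
[-0.3676, -1.0812, 0.0047]
```

>>> servo_tool:
  steps:
    - [[-0.36,-1,0,0.507,0.4],[-0.36,-1,0,0.507,0.4],[-0.36,-1,0,0.507,0.4],[-0.36,-1,0,0.507,0.4],[-0.36,-1,0,0.507,0.4],[-0.36,-1,0,0.507,0.4],[-0.36,-1,0,0.507,0.4],[-0.36,-1,0,0.507,0.4],[-0.36,-1,0,0.507,0.4],[-0.36,-1,0,0.507,0.4],[-0.36,-1,0,0.507,0.4],[-0.36,-1,0,0.507,0.4],[-0.36,-1,0,0.507,0.4],[-0.36,-1,0,0.507,0.4],[-0.36,-1,0,0.507,0.4],[-0.36,-1,0,0.507,0.4]]

```text
clock: 4.62
tcp_pos: [480.4, -378.8, 404.2]
tcp_rot: [-1.696, -2.643, -0.004]
force: [0.5, 1.4, -0.2]
grip_width: 51.2
grip_force: 0.0
```

```bash
python3 -c "
from m import *
go(w(10,-163,300),w(10,-163,208))"
```

```text
t 4.62 tcp [ 480.4 -378.8  404.2] carrier [  42.4 -127.3] yaw 24.63559669730753 F [ 0.5  1.4 -0.2] w 51.24004737448103 0.0
[-0.0717, -0.0653, 0.2081]
[-0.0721, -0.0655, 0.3921]
```

>>> servo_tool:
  steps:
    - [[-0.072,-0.065,0.05,0,0.4],[-0.072,-0.065,0.1,0,0.4],[-0.072,-0.065,0.2,0,0.4],[-0.072,-0.065,0.3,0,0.4],[-0.072,-0.065,0.39,0,0.4],[-0.072,-0.065,0.39,0,0.4],[-0.072,-0.065,0.39,0,0.4],[-0.072,-0.065,0.39,0,0.4]]

```text
clock: 5.28
tcp_pos: [466.1, -424.0, 209.0]
tcp_rot: [-1.693, -2.644, -0.003]
force: [0.0, 0.1, 0.7]
grip_width: 51.1
grip_force: 0.0
```

```bash
python3 - <<'E'
from m import *
go(w(5,-79,208))
im=optics.read_camera('side')[...,::-1]; cv2.imwrite('pics/s1.png',cv2.resize(im[215:400,250:450],None,fx=3,fy=3))
E
```

```text
t 5.28 tcp [ 466.1 -424.   209. ] carrier [  10.6 -162.6] yaw 24.712604318662592 F [0.  0.1 0.7] w 51.08451785473038 0.0
[0.1672, -0.0106, 0.0026]
```

View pics/s1.png

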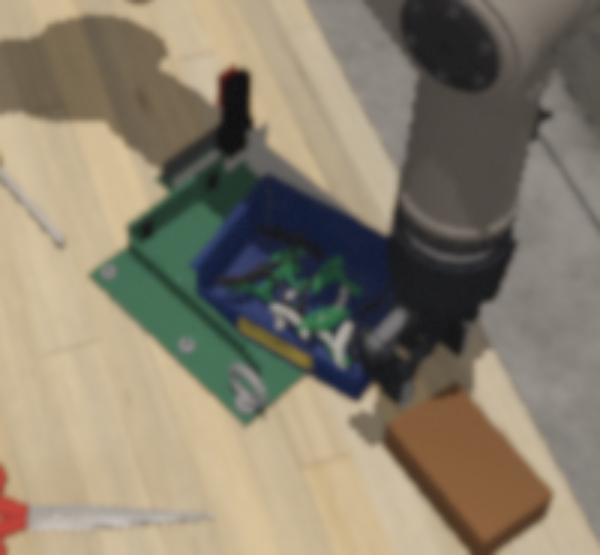

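Side view: the bin is unmoved, and the fingers stand between its near wall (around 385,370) and the brown brick (450,400). Pushing now.

>>> servo_tool:
  steps:
    - [[0.01,0,0,0,0.4],[0.02,0,0,0,0.4],[0.03,0,0,0,0.4],[0.04,0,0,0,0.4],[0.05,0,0,0,0.4],[0.06,0,0,0,0.4],[0.07,0,0,0,0.4],[0.08,-0.002,0,0,0.4],[0.09,-0.004,0,0,0.4],[0.1,-0.006,0,0,0.4],[0.11,-0.008,0,0,0.4],[0.12,-0.01,0,0,0.4],[0.13,-0.01,0,0,0.4],[0.14,-0.01,0,0,0.4],[0.14,-0.01,0,0,0.4]]

```text
clock: 6.58
tcp_pos: [430.6, -364.0, 209.5]
tcp_rot: [-1.698, -2.641, -0.002]
force: [-0.1, -1.1, -0.1]
grip_width: 51.1
grip_force: 0.6
```

```bash
python3 - <<'E'
from m import *
go(w(5,-79,208))
for c in('top','side'):
    im=optics.read_camera(c)[...,::-1]
    if c=='side': cv2.imwrite('pics/s2.png',cv2.resize(im[215:400,250:450],None,fx=3,fy=3))
    print([(np.array(d['point']),Rm.T@(np.array(d['point'])[:2]-C)) for d in optics.spot_point(c,'clip_bin')[:1]])
E
```

```text
t 6.58 tcp [ 430.6 -364.   209.5] carrier [  3.2 -93.2] yaw 24.51647046807048 F [-0.1 -1.1 -0.1] w 51.06091581107795 0.5626990936434595
[0.0284, 0.0036, 0.003]
[]
[(array([ 414.4, -284.6,    4.5]), array([ 21.4, -14.3]))]
```

View pics/s2.png

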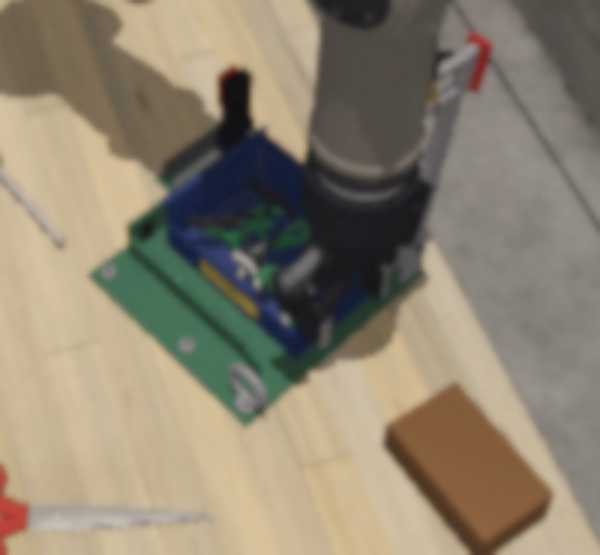

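The bin is now square to the carrier (far rim around 170,205 to 262,135), lying beside the fence with a gap still left to the stop. I'll push on gently.

>>> servo_tool:
  steps:
    - [[0.006,0,0,0,0.4],[0.012,0,0,0,0.4],[0.018,0,0,0,0.4],[0.022,0,0,0,0.4],[0.024,0,0,0,0.4],[0.024,0,0,0,0.4]]

```text
clock: 7.28
tcp_pos: [426.0, -353.7, 209.7]
tcp_rot: [-1.699, -2.642, -0.001]
force: [-0.1, -1.0, -0.0]
grip_width: 51.2
grip_force: 0.0
```

>>> servo_tool:
  steps:
    - [[0.003,0,0,0,0.4],[0.006,0,0,0,0.4],[0.006,0,0,0,0.4]]

```text
clock: 7.53
tcp_pos: [424.8, -351.3, 209.8]
tcp_rot: [1.699, 2.642, 0.0]
force: [0.4, 0.1, -0.1]
grip_width: 51.7
grip_force: 0.3
```

>>> servo_tool:
  steps:
    - [[0.003,0,0,0,0.4],[0.006,0,0,0,0.4],[0.006,0,0,0,0.4]]

```text
clock: 7.78
tcp_pos: [424.2, -349.8, 210.5]
tcp_rot: [1.697, 2.639, -0.003]
force: [2.2, -4.4, -1.5]
grip_width: 51.3
grip_force: 2.4
```

>>> servo_tool:
  steps:
    - [[0.003,0,0,0,0.4],[0.006,0,0,0,0.4],[0.006,0,0,0,0.4]]

```text
clock: 8.03
tcp_pos: [423.7, -348.8, 211.5]
tcp_rot: [1.694, 2.634, -0.007]
force: [4.4, -7.8, -0.9]
grip_width: 51.3
grip_force: 4.2
```

```bash
python3 - <<'E'
from m import *
go(w(5,-79,208))
for c in('top','side')*2:
    im=optics.read_camera(c)[...,::-1]
    if c=='side': cv2.imwrite('pics/s3.png',cv2.resize(im[215:400,250:450],None,fx=3,fy=3))
    print([(np.array(d['point']),Rm.T@(np.array(d['point'])[:2]-C)) for d in optics.spot_point(c,'clip_bin')[:1]])
E
```

```text
t 8.03 tcp [ 423.7 -348.8  211.5] carrier [  3.2 -76.5] yaw 24.514789021807424 F [ 4.4 -7.8 -0.9] w 51.269486022047325 4.1898505529388785
[-0.0049, 0.0035, 0.0071]
[]
[(array([ 405. , -269.8,    6.7]), array([19. ,  3.1]))]
[]
[(array([ 404.4, -270.8,    5.7]), array([18. ,  2.4]))]
```

>>> servo_tool:
  steps:
    - [[-0.02,0,0,0,0.4],[-0.05,0,0,0,0.4],[-0.07,0,0,0,0.4],[-0.07,0,-0.07,0,0.2],[-0.07,0,-0.15,0,0],[-0.07,0,-0.22,0,0],[-0.07,0,-0.28,0,0],[-0.07,0,-0.28,0,0]]

```text
clock: 9.1
tcp_pos: [437.4, -379.2, 356.3]
tcp_rot: [1.694, 2.634, -0.0]
force: [1.0, -1.5, 1.2]
grip_width: 85.4
grip_force: 0.0
```

```bash
python3 - <<'E'
from m import *
go(w(71,94,310),w(71,94,241))
for c in('top','side')*3:
    im=optics.read_camera(c)[...,::-1]
    if c=='side': cv2.imwrite('pics/s3.png',cv2.resize(im[215:400,250:450],None,fx=3,fy=3))
    for n in('grip','clip_bin','stop'): print(c,n,[(np.array(d['point']),Rm.T@(np.array(d['point'])[:2]-C)) for d in optics.spot_point(c,n)[:1]])
E
```

```text
t 9.1 tcp [ 437.4 -379.2  356.3] carrier [   3.1 -109.9] yaw 24.50691693063545 F [ 1.  -1.5  1.2] w 85.43100358950228 0.0
[0.4085, 0.1353, 0.0899]
[0.4097, 0.1346, 0.2279]
top grip [(array([ 417.2, -170.1,   83.1]), array([71.4, 88.8]))]
top clip_bin [(array([ 405.1, -272.1,    5.8]), array([18.1,  1. ]))]
top stop [(array([ 350.9, -217.2,   19.2]), array([-8.4, 73.4]))]
side grip [(array([ 413.5, -166.2,   85.2]), array([69.7, 93.8]))]
side clip_bin [(array([ 403.1, -268.2,    4.1]), array([17.9,  5.3]))]
side stop [(array([ 352.2, -221.2,   17.5]), array([-8.9, 69.2]))]
top grip [(array([ 416.2, -170.4,   84.2]), array([70.4, 88.9]))]
top clip_bin [(array([ 405.8, -274.9,    4.8]), array([17.6, -1.9]))]
top stop []
side grip [(array([ 414. , -164. ,   87.3]), array([71.1, 95.6]))]
side clip_bin [(array([ 405.2, -270.6,    4.8]), array([18.8,  2.3]))]
side stop [(array([ 353.5, -216.1,   21.5]), array([-5.6, 73.3]))]
top grip [(array([ 419.1, -169.2,   83.4]), array([73.5, 88.8]))]
top clip_bin [(array([ 405.2, -275.4,    4.5]), array([16.9, -2.1]))]
top stop []
side grip [(array([ 410.9, -164.4,   83.5]), array([68.1, 96.6]))]
side clip_bin [(array([ 403.4, -270.5,    5.9]), array([17.3,  3.1]))]
side stop [(array([ 352. , -218.5,   17. ]), array([-8. , 71.8]))]
```

View pics/s3.png

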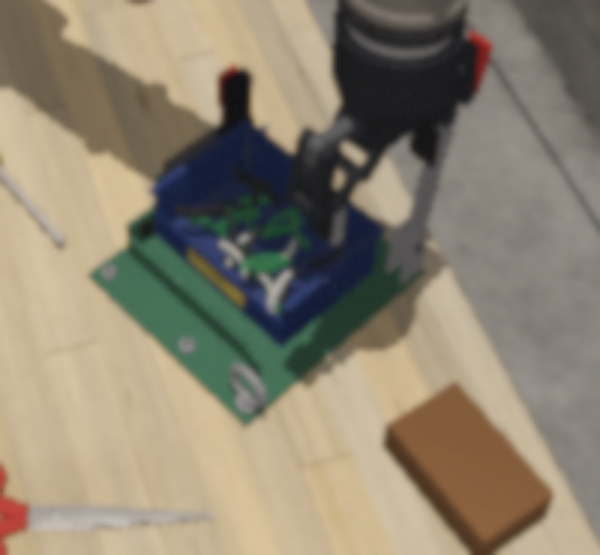

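The bin sits against the stop (its rim covers the stop around 160,200) and is level. Next, over to the grip (235,95).

>>> servo_tool:
  steps:
    - [[0.1,0.03,0,0.08,0],[0.2,0.06,0,0.16,0],[0.3,0.1,0,0.24,0],[0.406,0.135,0,0.32,0],[0.406,0.135,0,0.4,0],[0.406,0.135,0,0.48,0],[0.406,0.135,0,0.56,0],[0.406,0.135,0,0.64,0],[0.406,0.135,0.02,0.72,0],[0.406,0.135,0.04,0.8,0],[0.406,0.135,0.06,0.88,0],[0.406,0.135,0.08,0.96,0],[0.406,0.135,0.09,1,0],[0.406,0.135,0.09,1,0],[0.406,0.135,0.09,1,0]]

```text
clock: 11.55
tcp_pos: [413.9, -165.1, 304.4]
tcp_rot: [3.07, 0.666, -0.001]
force: [-0.4, -0.0, 0.0]
grip_width: 85.4
grip_force: 0.0
```

```bash
python3 -c "
from m import *
go(w(71,92.5,242))"
```

```text
t 11.55 tcp [ 413.9 -165.1  304.4] carrier [70.5 94.7] yaw -65.53275971123135 F [-0.4 -0.   0. ] w 85.37120898103306 0.0
[0.0011, 0.0045, 0.1248]
```

>>> servo_tool:
  steps:
    - [[0,0.004,0.03,0,0],[0,0.004,0.06,0,0],[0,0.004,0.09,0,0],[0,0.004,0.115,0,0],[0,0.004,0.125,0,0],[0,0.004,0.125,0,0],[0,0.004,0.125,0,0]]

```text
clock: 12.13
tcp_pos: [415.1, -167.2, 242.6]
tcp_rot: [3.07, 0.667, 0.001]
force: [0.2, 0.6, 0.0]
grip_width: 84.8
grip_force: 0.0
```

>>> servo_tool:
  squeeze: 25
  steps:
    - [[0,0,0,0,0.3],[0,0,0,0,0.5],[0,0,0,0,0.65],[0,0,0,0,0.75],[0,0,0,0,0.85],[0,0,0,0,1],[0,0,0,0,1],[0,0,0,0,1],[0,0,0,0,1],[0,0,0,0,1],[0,0,0,0,1],[0,0,0,0,1]]

```text
clock: 13.13
tcp_pos: [415.9, -169.1, 242.8]
tcp_rot: [3.064, 0.664, 0.004]
force: [4.6, -6.5, -4.9]
grip_width: 13.4
grip_force: 32.5
```

>>> servo_tool:
  steps:
    - [[0,0.004,0,0,1],[-0.005,0.006,0,0,1],[-0.01,0.006,0,0,1],[-0.015,0.006,0,0,1],[-0.02,0.006,0,0,1],[-0.025,0.006,0,0,1],[-0.03,0.006,0,0,1],[-0.035,0.006,0,0,1],[-0.04,0.006,0,0,1],[-0.04,0.006,0,0,1],[-0.04,0.006,0,0,1]]

```text
clock: 14.05
tcp_pos: [397.8, -178.7, 242.7]
tcp_rot: [3.069, 0.666, 0.001]
force: [2.6, -1.1, 6.0]
grip_width: 13.5
grip_force: 34.2
```

```bash
python3 -c "
from m import *
go(w(51,92.5,242))
p0=np.array([415.9,-169.1]); p,_=axes(); print(Rm.T@(p[:2]-p0))
for c in('top','side')*2:
    optics.read_camera(c)
    for n in('grip','clip_bin'): print(c,n,[(np.array(d['point']),Rm.T@(np.array(d['point'])[:2]-C)) for d in optics.spot_point(c,n)[:1]])
"
```

```text
t 14.05 tcp [ 397.8 -178.7  242.7] carrier [50.2 89. ] yaw -65.5225437043593 F [ 2.6 -1.1  6. ] w 13.465021091738876 34.24935042858124
[0.0016, -0.0069, 0.0014]
[-20.5  -1.2]
top grip []
top clip_bin [(array([ 388.6, -284. ,    6.6]), array([-1.8, -3. ]))]
side grip [(array([ 391.2, -174.6,   85.3]), array([45.9, 95.5]))]
side clip_bin [(array([ 385.2, -279.2,    4. ]), array([-2.9,  2.8]))]
top grip []
top clip_bin [(array([ 387.4, -283.4,    6.5]), array([-2.7, -2. ]))]
side grip [(array([ 545.8, -300.5,  202.3]), array([134.4, -83.2]))]
side clip_bin [(array([ 388.7, -278.9,    5.9]), array([0.4, 1.6]))]
```

>>> servo_tool:
  steps:
    - [[0,0,0,0,0.7],[0,0,0,0,0.5],[0,0,0,0,0.3],[0,0,0,0,0.1],[0,0,0,0,0],[0,0,0,0,0],[0,0,-0.06,0,0],[0,0,-0.12,0,0],[0,0,-0.2,0,0],[0,0,-0.28,0,0],[0,0,-0.3,0,0],[0,0,-0.3,0,0]]

```text
clock: 15.65
tcp_pos: [399.0, -179.0, 395.4]
tcp_rot: [3.068, 0.667, 0.012]
force: [-0.2, 0.1, -0.8]
grip_width: 85.3
grip_force: 0.0
```

```bash
python3 - <<'E'
from m import *
go(w(51,92.5,242),w(190,-83,420))
for c in('top','side')*2:
    im=optics.read_camera(c)[...,::-1]
    if c=='side': cv2.imwrite('pics/s4.png',cv2.resize(im[205:355,260:430],None,fx=4,fy=4,interpolation=cv2.INTER_CUBIC))
    for n in('grip','clip_bin','pad'): print(c,n,[(np.array(d['point']),Rm.T@(np.array(d['point'])[:2]-C)) for d in optics.spot_point(c,n)[:1]])
E
```

```text
t 15.65 tcp [ 399.  -179.   395.4] carrier [51.2 88.2] yaw -65.47385984164335 F [-0.2  0.1 -0.8] w 85.30613544055572 0.0
[-0.0024, -0.0098, 0.3067]
[0.2779, 0.3427, -0.0461]
top grip []
top clip_bin [(array([ 385.9, -284.7,    5.6]), array([-4.6, -2.5]))]
top pad [(array([ 549.2, -302.4,  200.5]), array([136.7, -86.4]))]
side grip [(array([ 397.1, -172.1,   84.6]), array([52.3, 95.3]))]
side clip_bin [(array([ 387.5, -280.6,    8. ]), array([-1.4,  0.5]))]
side pad [(array([ 544.3, -296.1,  200.7]), array([134.8, -78.6]))]
top grip []
top clip_bin [(array([ 387.7, -282.7,    3. ]), array([-2.1, -1.5]))]
top pad [(array([ 544.9, -302.9,  198.9]), array([132.6, -85. ]))]
side grip [(array([ 395.3, -170.8,   83.1]), array([51.2, 97.2]))]
side clip_bin [(array([ 384.8, -277.7,    3.7]), array([-2.7,  4.3]))]
side pad [(array([ 549.9, -298.8,  200.6]), array([138.8, -83.4]))]
```

View pics/s4.png

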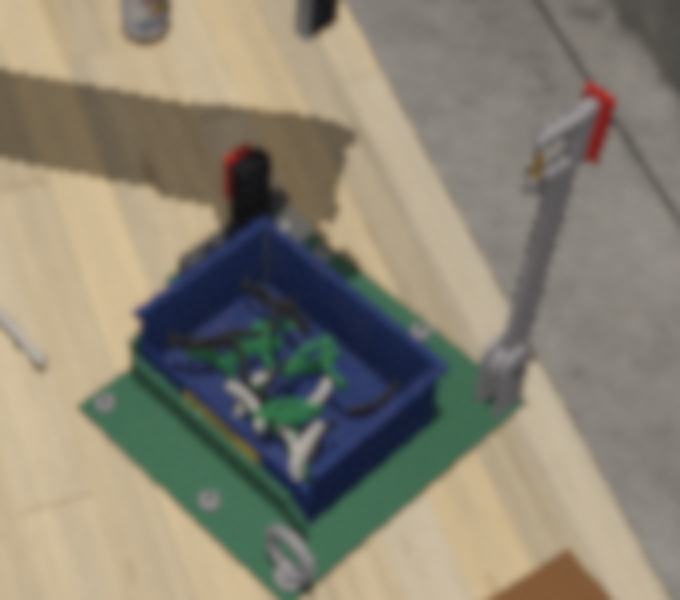

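The bin is home and beside the low guide, the fence is right behind it, and the red tab shows left of the black grip (235,170). I'll compare how far the tab stands out with the start picture.

```bash
python3 - <<'E'
from m import *
n=optics.read_camera('side')[...,::-1]; o=cv2.imread('pics/side0.png')
out=[]
for im in(o,n):
    g=im[225:275,305:345].astype(int); r=(g[...,2]>g[...,1]+50); ys,xs=np.where(r); print(r.sum(),xs.mean()+305,ys.mean()+225,np.ptp(xs),np.ptp(ys), (g[...,2]-g[...,1]).clip(0).sum())
    out.append(cv2.resize(im[225:275,305:345],None,fx=9,fy=9,interpolation=cv2.INTER_CUBIC))
cv2.imwrite('pics/cmp.png',np.hstack(out))
E
```

```text
15 325.2 239.06666666666666 4 4 26340
15 317.93333333333334 243.93333333333334 5 4 22997
```

View pics/cmp.png

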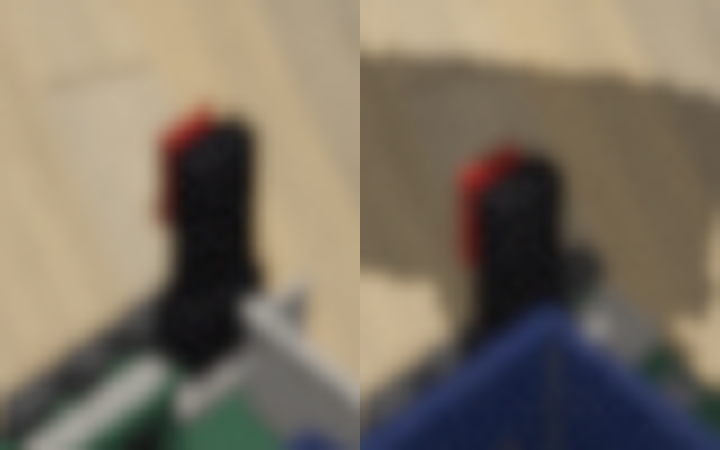

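Both crops show the tab standing out equally far (165–210 on the left, 462–515 on the right), so the fence is latched. Now the bar.

>>> servo_tool:
  steps:
    - [[0,0,-0.07,0,0.5],[0.06,0.07,-0.07,0,1],[0.12,0.14,-0.07,0,1],[0.17,0.21,-0.07,0,1],[0.22,0.28,-0.07,0,1],[0.256,0.342,-0.07,0,1],[0.256,0.342,-0.07,0,1],[0.256,0.342,-0.07,0,1],[0.256,0.342,0,0,1],[0.256,0.342,0.06,0,1],[0.256,0.342,0.06,0,1],[0.256,0.342,0.06,0,1]]

```text
clock: 17.5
tcp_pos: [584.5, -278.9, 361.7]
tcp_rot: [-3.066, -0.667, 0.003]
force: [0.3, -0.4, 0.1]
grip_width: 0.0
grip_force: 0.0
```

```bash
python3 - <<'E'
from m import *
P=lambda a:(86-165*np.cos(a)+26*np.sin(a),42+165*np.sin(a)+26*np.cos(a))
go(*[w(P(a)[0]+11,-83,P(a)[1]+170) for a in (1.72,1.5,1.35,1.2,1.05,.9,.75,.6,.45,.3,.2)])
E
```

```text
t 17.5 tcp [ 584.5 -278.9  361.7] carrier [178.6 -79.6] yaw -65.46499372406673 F [ 0.3 -0.4  0.1] w 0.04331607953358283 0.0
[-0.0627, 0.0067, -0.0192]
[-0.1346, 0.0066, -0.0334]
[-0.1847, 0.0066, -0.0339]
[-0.2343, 0.0066, -0.0269]
[-0.2822, 0.0066, -0.0125]
[-0.3275, 0.0067, 0.0088]
[-0.3691, 0.0068, 0.0367]
[-0.4061, 0.0069, 0.0705]
[-0.4375, 0.007, 0.1094]
[-0.4629, 0.0071, 0.1526]
[-0.476, 0.0073, 0.1832]
```

>>> servo_tool:
  steps:
    - [[-0.03,0.006,-0.005,0,1],[-0.06,0.006,-0.012,0,1],[-0.085,0.006,-0.02,0,1],[-0.11,0.006,-0.026,0,1],[-0.135,0.006,-0.031,0,1],[-0.16,0.006,-0.033,0,1],[-0.185,0.006,-0.033,0,1],[-0.21,0.006,-0.03,0,1],[-0.234,0.006,-0.026,0,1],[-0.258,0.006,-0.02,0,1],[-0.282,0.006,-0.012,0,1],[-0.305,0.006,-0.002,0,1],[-0.328,0.006,0.01,0,1],[-0.349,0.006,0.023,0,1],[-0.369,0.006,0.038,0,1],[-0.388,0.006,0.054,0,1],[-0.406,0.006,0.071,0,1],[-0.406,0.006,0.071,0,1]]

```text
clock: 19.0
tcp_pos: [398.9, -367.7, 324.4]
tcp_rot: [-3.068, -0.66, 0.006]
force: [-1.0, -0.2, 0.1]
grip_width: 0.1
grip_force: 0.0
```

```bash
python3 - <<'E'
from m import *
P=lambda a:(86-165*np.cos(a)+26*np.sin(a),42+165*np.sin(a)+26*np.cos(a))
go(*[w(P(a)[0]+d,-83,P(a)[1]+170) for a,d in ((.6,11),(.45,8),(.3,5),(.2,3),(.1,2),(0,2))])
im=optics.read_camera('side')[...,::-1]
cv2.imwrite('pics/s5.png',cv2.resize(im[205:355,260:430],None,fx=4,fy=4,interpolation=cv2.INTER_CUBIC))
optics.read_camera('top')
for c in('top','side'):print([(np.array(d['point']),Rm.T@(np.array(d['point'])[:2]-C)) for d in optics.spot_point(c,'pad')[:1]])
E
```

```text
t 19.0 tcp [ 398.9 -367.7  324.4] carrier [-27.2 -83.5] yaw -65.70571479872437 F [-1.  -0.2  0.1] w 0.13613360344320571 0.0
[0.0054, -0.001, -0.0044]
[-0.0321, -0.0007, 0.0346]
[-0.0633, -0.0003, 0.0779]
[-0.0804, -0.0001, 0.1086]
[-0.0924, 0.0, 0.1405]
[-0.0991, 0.0002, 0.1732]
[(array([398.9,  45.2,  -3. ]), array([144.1, 292.3]))]
[(array([ 391. , -371.8,  152.3]), array([-36. , -83.9]))]
```

View pics/s5.png

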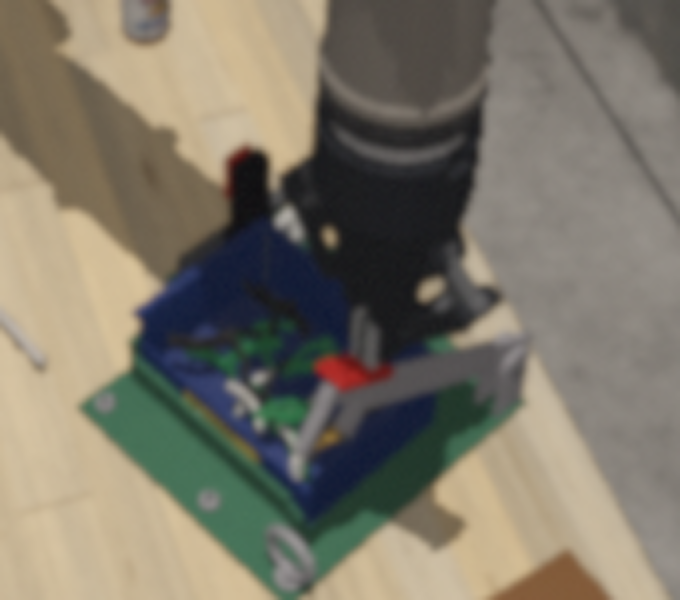

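The bar is half down, with its red pad (350,370) under the fingertips. I'll press it on down over the eye.

>>> servo_tool:
  steps:
    - [[-0.016,0,0.017,0,1],[-0.032,0,0.035,0,1],[-0.048,0,0.056,0,1],[-0.063,0,0.078,0,1],[-0.072,0,0.093,0,1],[-0.08,0,0.109,0,1],[-0.086,0,0.12,0,1],[-0.09,0,0.13,0,1],[-0.093,0,0.14,0,1],[-0.095,0,0.148,0,1],[-0.097,0,0.156,0,1],[-0.098,0,0.164,0,1],[-0.099,0,0.17,0,1],[-0.099,0,0.175,0,1],[-0.099,0,0.175,0,1],[-0.099,0,0.175,0,1]]

```text
clock: 20.53
tcp_pos: [356.7, -388.3, 241.2]
tcp_rot: [-3.069, -0.667, -0.003]
force: [-2.8, 5.4, 15.2]
grip_width: -0.2
grip_force: 8.2
```

>>> servo_tool:
  steps:
    - [[0,0,0.004,0,1],[0,0,0.008,0,1],[0,0,0.008,0,1]]

```text
clock: 20.78
tcp_pos: [356.3, -388.9, 240.7]
tcp_rot: [-3.068, -0.666, -0.007]
force: [-6.9, 12.5, 39.3]
grip_width: -0.0
grip_force: 20.0
```

Bottomed out at pad height 67 mm (nominal 68). Now lifting clear to check.

>>> servo_tool:
  steps:
    - [[0,0,-0.01,0,1],[0,0,-0.05,0,1],[0,0,-0.12,0,1],[0,0,-0.2,0,1],[0.1,-0.1,-0.3,0,1],[0.15,-0.3,-0.35,0,1],[0.15,-0.4,-0.35,0,1],[0.15,-0.5,-0.35,0,1],[0.15,-0.6,-0.35,0,1],[0.15,-0.7,-0.35,0,1],[0.15,-0.7,-0.35,0,1],[0.15,-0.7,-0.35,0,1],[0.15,-0.7,-0.35,0,1],[0.15,-0.7,-0.35,0,1]]

```text
clock: 21.95
tcp_pos: [283.7, -48.9, 410.1]
tcp_rot: [-3.067, -0.673, -0.008]
force: [0.5, -0.3, 1.4]
grip_width: -0.3
grip_force: 0.0
```

```bash
python3 - <<'E'
from m import *
go()
for c in('top','side')*2:
    im=optics.read_camera(c)[...,::-1]
    if c=='side': cv2.imwrite('pics/s6.png',cv2.resize(im[205:355,260:430],None,fx=4,fy=4,interpolation=cv2.INTER_CUBIC))
    for n in('grip','clip_bin','pad'): print(c,n,[(np.array(d['point']),Rm.T@(np.array(d['point'])[:2]-C)) for d in optics.spot_point(c,n)[:1]])
E
```

```text
t 21.95 tcp [283.7 -48.9 410.1] carrier [  0.2 254.4] yaw -65.23106669170292 F [ 0.5 -0.3  1.4] w -0.31954116566250534 0.0
top grip [(array([ 397.5, -179.3,   82.8]), array([49.7, 88.6]))]
top clip_bin [(array([ 387.3, -282.1,    3.1]), array([-2.2, -0.8]))]
top pad [(array([ 353.5, -389.5,   69.4]), array([-77.5, -84.5]))]
side grip [(array([ 396.2, -170.2,   84.7]), array([52.3, 97.4]))]
side clip_bin [(array([ 386.1, -280.2,    6.3]), array([-2.5,  1.5]))]
side pad [(array([ 352.4, -385.4,   66.4]), array([-76.8, -80.3]))]
top grip [(array([ 398.6, -179.7,   84.1]), array([50.5, 87.7]))]
top clip_bin []
top pad [(array([ 353. , -391. ,   67.8]), array([-78.6, -85.6]))]
side grip [(array([ 394.6, -171. ,   81.9]), array([50.5, 97.3]))]
side clip_bin [(array([ 386.1, -281.2,    2.8]), array([-2.9,  0.6]))]
side pad [(array([ 356.2, -384.9,   66.3]), array([-73.1, -81.4]))]
```

View pics/s6.png

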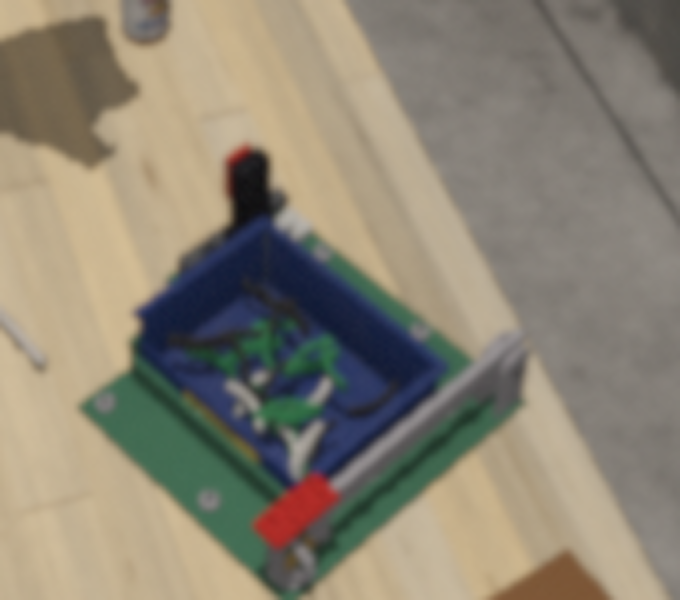

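The bar lies level over the eye (pad at 300,510, z ≈ 67 mm). The bin is home, and the tab is out (235,170).

```bash
python3 -c "
from rig import hand_in
print(hand_in())"
```

```text
the job is handed in; nothing more can be done
None
```

I handed the job in after about 22 s of the 72 s allowed. The bin is home, the fence looks latched one notch in with its tab out, and the bar is level over the eye bolt. I couldn't see the gate itself, so I judge it shut because the bar bottomed out at 67 mm pad height under 39 N. `hand_in()` returned no verdict.

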